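# Pop the purple reagent hatch

### The job

With the tips of the closed fingers, press the purple hatch of the reagent bay once, at the pale round spot near its front edge, in until it stops, then let it go so that it pops open. Keep the hand off it and watch for a good two seconds that it stays open; do not push it back down. Leave the teal hatch shut, and do not pick up or shift any of the loose things on the bench or on the bays.

Things in the scene. Friction and masses are not known exactly. Their poses are not given: they have to be found in the camera images.
- purple_hatch (a joint): opening angle of the purple hatch: 0 (within 0.01) = shut and latched, grows as the front edge rises, 0.6 = fully open, -0.073 = pressed in to its rigid stop. Push-push latch: press the spot in to the stop (about 6 mm, 2 to 3 N) and it lets go when released: a damped spring swings the hatch up within a second and holds it open. Pushing it down again would latch it shut
- purple_pad (a point): centre of the pale lilac round spot, 22 mm across, on the top face of the purple hatch, 18 mm behind its front edge and 80 mm in front of its hinge: the place to press; 92 mm above the bench while shut; z is the outward normal of the hatch's top, x points from the spot towards the hinge. It moves with the hatch: fully open it stands about 45 mm higher
- purple_hinge (a point): middle of the purple hatch's hinge line, at its far edge, 88.5 mm above the bench; y lies along the hinge
- purple_bay: white bay with the purple hatch and a purple stripe on its front, fixed to the bench: 160 mm (x) by 90 mm (y) by 85 mm tall; origin at the centre of its underside, front towards -x. The hatch is a plate 96 x 60 x 7 mm whose top stands 7 mm proud of the bay's white top (85 mm); its middle line is the bay's x axis, from 68 mm in front of the origin to 28 mm behind it
- teal_hatch (a joint): opening angle of the teal hatch: 0 (within 0.01) = shut and latched, grows as the front edge rises, 0.6 = fully open, -0.073 = pressed in to its rigid stop. The same mechanism; must stay shut
- teal_pad (a point): centre of the pale spot on the teal hatch, as purple_pad; not to be pressed
- teal_bay: the same bay with a teal hatch and stripe, standing beside the purple one; which of them is on the left changes; fixed; to be left alone
- purple_vial: loose capped amber glass vial, 22 mm across and 46 mm tall, standing on the ledge behind the purple hatch; origin at the centre of its foot; to be left alone
- teal_vial: loose capped amber glass vial, 22 mm across and 46 mm tall, standing on the ledge behind the teal hatch; origin at the centre of its foot; to be left alone
- tube0: loose sample tube with a purple cap, 17 mm across the cap, standing in the blue rack, its top about 97 mm above the bench; origin at the centre of its foot; to be left alone
- tube1: loose sample tube with a purple cap, 17 mm across the cap, standing in the blue rack, its top about 97 mm above the bench; origin at the centre of its foot; to be left alone
- scanner: loose grey hand scanner on a round black foot 90 mm across, 110 mm tall, to the right of the bays; origin under the foot; to be left alone
- timer: loose white bench timer, 50 x 65 x 16 mm, lying between robot and bays; origin at the centre of its underside; to be left alone
- mouse: loose black computer mouse, 100 x 58 x 31 mm, to the right; origin at the centre of its underside; to be left alone
- marker: loose blue marker pen, 14 mm thick, 120 mm long, lying to the left; origin on its underside; to be left alone

How it is judged:
By the outcome, as a careful person would: the job done as asked, in the order asked, and still so for the second after the job is handed in, with the robot touching nothing.
It also fails if it takes over 35 s, if anything falls off the work surface, if the arm or the gripper's body presses on something with over 40 N, if the wrist force passes 120 N, or if a joint passes its speed limit or range.

### The arm

A 7-joint arm with a two-finger parallel gripper is mounted at the origin on the work surface. World frame = base frame: x ahead of the robot, y to its left, z up, the work surface at z = 0. Lengths are in m, angles in rad, forces in N, time in s.
With the tool pointing down it reaches from about 0.4 to 0.9 m from the base axis. Payload 5.6 kg.
Tool frame: the origin (TCP) lies on the centre line of the jaws, within the pads' length; the fingertips stand 19 mm ahead of it and the grasp point (between the pads) is the TCP; x points along the fingers, z is the direction in which the jaws open and shut, and the axes are right-handed (so a half turn about x gives the same grasp; the last joint's range is limited). The gripper opens to 92 mm and grips with 3 to 60 N. Pads are 20 mm wide; open, the fingers measure 128 mm over their backs; the gripper's body (75 mm by 189 mm) begins 69 mm behind the grasp point.
Start: joints at [-1.359, 0.468, -0.012, 1.603, 0.006, 1.071, -0.056], TCP at [0.164, 0.629, 0.234] pointing down, gripper open.
Joint ranges: [-2.53, 2.53], [-0.31, 2.02], [-1.57, 1.55], [0.28, 2.44], [-1.29, 4.43], [0.15, 1.84], [-2.92, 2.92]. Speed limits (rad/s): [2.57, 2.57, 3.14, 3.14, 3.14, 3.14, 3.14].

### API

Orientations are given as a unit quaternion [w, x, y, z].
In Python, from station import sense, cams, order gives the robot as it stands.
- The arm moves only by the shell command python3 -m jog 'ROWS'. ROWS is JSON, a list that holds one entry, the list of rows, each a list of 5 numbers: the shift along the world's x, y, z in cm, then the turn about the world's z in degrees, then the gripper's target within -1 to 1 (shut at 1, half-way at 0, fully open at -1). In form: [[[tx, ty, tz, yaw, hand], ...]]. A call has 1 to 12 rows; each row is the pose to reach, as a shift and turn from the pose commanded when the call began; what a row does not reach only later rows make up. A row lasts 1/10 s, in which the tool goes at most 50 mm and 8.59 degrees, less where a joint would pass 70% of its speed; a pose out of reach is approached as far as the arm can. A call with a gripper value outside its range is refused whole. The fingers move at their own pace and stop on an object; the grip force is fixed at half the most. Time passes only in rows, so rows that repeat a pose let the fingers close. It gives the time, the measured TCP pose, the force and the opening at its end, in the units of the state.
- sense(): the state, without advancing time (a new reading comes with each control period).
- cams.get_image(name): name is "side" or "top" or "wrist"; returns the picture (384x512x3 uint8, red, green, blue); there is no depth.
- cams.camera_params(name): a dict with "mtx" (3x3 intrinsics, pixels), "rvec" (rotation vector, rad) and "tvec" (3), from world to camera coordinates, as OpenCV has them. Camera axes: x right, y down, z forward; pixel columns grow to the right and rows downward; lengths in m; the calibration is good to about 2 mm. The wrist camera is an equidistant fisheye: a pixel r from the principal point sees the ray r / f radians off the axis. A picture is of the moment at which its call begins: read the wrist's pose just before it. camera_params takes no time and is no camera call; for the wrist camera it gives the pose at the moment of the call.
- order.sign_off(): hands the job in, once; it reports no verdict.
The state is a dict: "time": time; "q": joint angles; "joint_vel": joint speeds; "tau": joint torques, N m; "eef_pos": TCP position; "ee_rot": TCP orientation; "wrist_force": force on the tool from outside, world axes, zero at the start; "ft_torque": the same for the moment, N m; "grip_width": finger opening in m.
Only numpy, scipy, OpenCV 4.12 (cv2) and the standard library are available. Lean on these libraries where they do the work, as an engineer would, in place of code of your own. Each camera call takes 0.05 s, during which the arm holds its last target. There are 200 camera calls.

## Working session

There is one attempt and no reset: what is moved stays moved. The work goes in short steps, Python scripts to look and compute and a shell command to move; the robot and the scene stay as the last step left them, time stands still between calls to the robot, and variables do not carry over. Pictures are saved under pics/ and viewed, about 8 in all and at most 12, crops included, and the job is handed in when it is done.

```bash
mkdir -p pics; cat > h.py <<'E'
import numpy as np, cv2
from station import sense, cams, order
def snap(n,f,crop=None,s=1):
    im=cams.get_image(n)[:,:,::-1]
    if crop: a,b,c,d=crop; im=im[b:d,a:c]
    cv2.imwrite('pics/'+f,cv2.resize(im,None,fx=s,fy=s,interpolation=cv2.INTER_CUBIC))
def ray(n,u,v):
    p=cams.camera_params(n); K=np.array(p['mtx']);R=cv2.Rodrigues(np.array(p['rvec'],float))[0];t=np.array(p['tvec']).ravel()
    x=np.linalg.inv(K)@[u,v,1]
    if n=='wrist':
        r=np.hypot(x[0],x[1]); x=np.array([*(x[:2]/r*np.sin(r)),np.cos(r)]) if r>1e-9 else x
    return -R.T@t, R.T@x
def at(n,u,v,z):
    c,d=ray(n,u,v); return c+d*(z-c[2])/d[2]
def proj(n,P):
    p=cams.camera_params(n); return cv2.projectPoints(np.array(P,float).reshape(-1,3),np.array(p['rvec'],float),np.array(p['tvec'],float),np.array(p['mtx'],float),None)[0].reshape(-1,2)
E
python3 - <<'E'
from h import *
snap('top','top0.png',s=1.5); snap('side','side0.png',s=1.5)
s=sense(); print(s['time'],s['eef_pos'],s['ee_rot'],s['wrist_force'])
E
```

```text
0.1 [0.1637535  0.62852055 0.23275277] [ 0.55906915 -0.4327832   0.55990074  0.43203189] [-0.14367849  0.04658729  0.21167851]
```

View pics/top0.png

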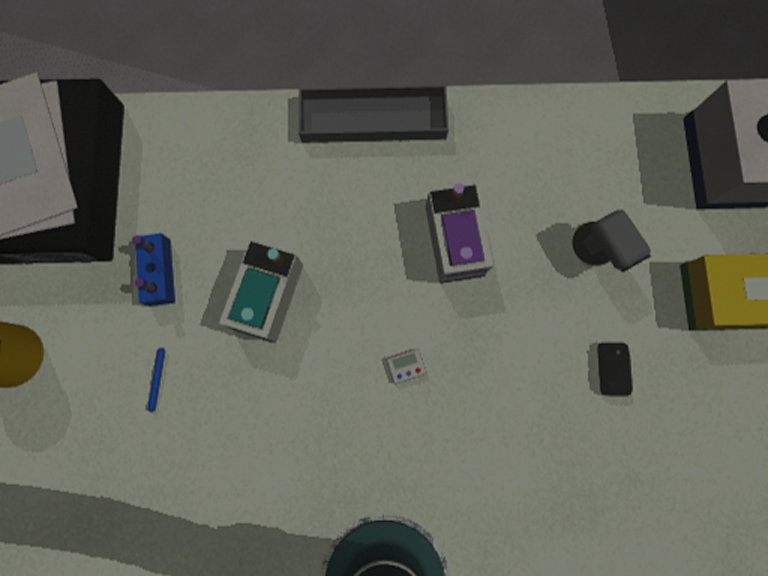

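View pics/side0.png

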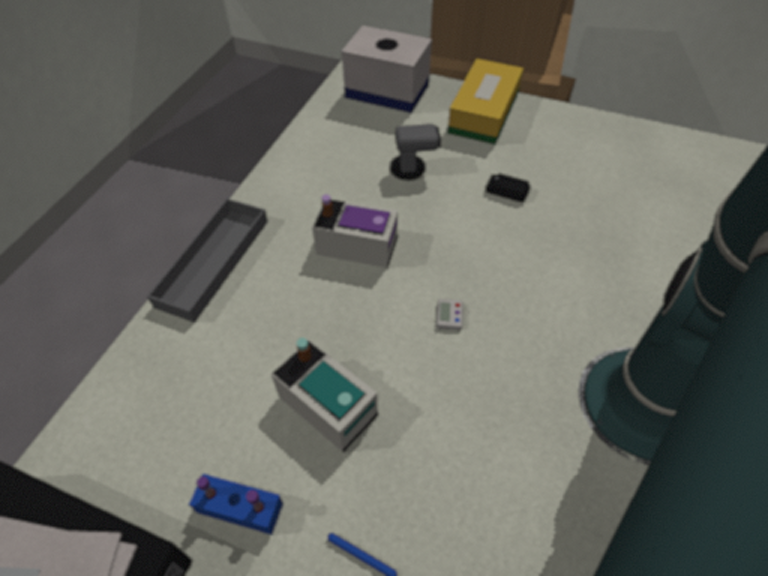

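Top view: the purple pad is at (466,253)/1.5 with its hinge towards the top of the picture; the teal bay is to the left. Side view: the purple pad is at about (379,220)/1.5.

```bash
python3 - <<'E'
from h import *
from scipy.spatial.transform import Rotation as Ro
import scipy.ndimage as nd
def blobs(n,box):
    im=cv2.cvtColor(cams.get_image(n),cv2.COLOR_RGB2HSV); a,b,c,d=box
    h=im[b:d,a:c].astype(int); m=(h[...,0]>125)&(h[...,0]<160)
    hatch=m&(h[...,1]>50); pad=m&(h[...,2]>125)
    out=[]
    for k in (hatch,pad):
        l,N=nd.label(k); 
        for i in range(1,N+1):
            ar=(l==i).sum()
            if ar>12:
                y,x=np.where(l==i); out.append((ar,x.mean()+a,y.mean()+b))
                if ar>200: print(n,cv2.minAreaRect(np.c_[x+a,y+b].astype(np.float32)))
    print(n,out)
blobs('top',(280,115,335,190)); blobs('side',(205,125,270,180))
print('pad top',at('top',466/1.5-.17,253/1.5-.17,.092),'side',at('side',379/1.5-.17,220/1.5-.17,.092))
# back edge mid & front edge mid of hatch
for nm,c in dict(fl=(450,267),fr=(484,262),bl=(443,211),br=(473,206)).items(): print(nm,at('top',c[0]/1.5,c[1]/1.5,.092))
for nm,c in dict(pv=(459,188),tealpad=(247,314)).items(): print(nm,at('top',c[0]/1.5,c[1]/1.5,.131 if nm=='pv' else .092))
s=sense(); R=Ro.from_quat(s['ee_rot'],scalar_first=True).as_matrix(); print(R.round(3))
E
```

```text
top ((308.0, 158.0), (34.516441345214844, 22.35723876953125), 78.69007110595703)
top [(np.int64(32), np.float64(305.5), np.float64(125.5)), (np.int64(757), np.float64(308.02509907529725), np.float64(158.13738441215324)), (np.int64(31), np.float64(311.9032258064516), np.float64(181.2258064516129)), (np.int64(21), np.float64(310.1904761904762), np.float64(168.23809523809524))]
side ((242.29730224609375, 145.71621704101562), (31.72900390625, 14.467110633850098), 9.462322235107422)
side [(np.int64(17), np.float64(217.41176470588235), np.float64(132.88235294117646)), (np.int64(432), np.float64(242.4537037037037), np.float64(145.6875)), (np.int64(19), np.float64(216.8421052631579), np.float64(130.94736842105263)), (np.int64(32), np.float64(251.90625), np.float64(146.0625))]
pad top [ 0.57557465 -0.1628155   0.092     ] side [ 0.5781044  -0.16503562  0.092     ]
fl [ 0.54984419 -0.133001    0.092     ]
fr [ 0.5575479  -0.19476643  0.092     ]
bl [ 0.65569076 -0.12546109  0.092     ]
br [ 0.66397095 -0.18115647  0.092     ]
pv [ 0.68409226 -0.15067234  0.131     ]
tealpad [0.47376166 0.2296488  0.092     ]
[[-0.    -0.968  0.252]
 [-0.001  0.252  0.968]
 [-1.    -0.    -0.001]]
```

Pad ≈ (0.577, -0.164, 0.092), the bay's axis is about 6–7° from world x, and both views agree to 3 mm. I'll fly over high with the fingers closing.

```bash
python3 -m jog '[[[2,-3,1,2,1],[4.5,-7,2,4,1],[7,-11,3,6,1],[9.5,-15,3,8,1],[12,-19,3,10,1],[14.4,-23,3,12,1],[16.8,-27,3,14,1],[19.2,-31,3,16,1],[21.6,-35,3,18,1],[24,-39,3,21,1]]]'
python3 -m jog '[[[1.7,-4.1,0,0,1],[3.4,-8.2,0,0,1],[5.1,-12.3,0,0,1],[6.8,-16.4,0,0,1],[8.5,-20.5,0,0,1],[10.2,-24.6,0,0,1],[11.9,-28.7,0,0,1],[13.6,-32.8,0,0,1],[15.3,-36.9,-1,0,1],[17,-40.1,-3,0,1],[17,-40.1,-4,0,1],[17,-40.1,-4,0,1]]]'
python3 - <<'E'
from h import *
from scipy.spatial.transform import Rotation as Ro
s=sense(); print(s['time'],s['eef_pos'],Ro.from_quat(s['ee_rot'],scalar_first=True).as_matrix().round(3),s['wrist_force'],s['grip_width'])
snap('wrist','w0.png',s=1.5)
p=cams.camera_params('wrist');print(p['mtx'],ray('wrist',256,192))
E
```

```text
time: 1.2
eef_pos: [0.4045, 0.2372, 0.2638]
ee_rot: [0.471, -0.528, 0.471, 0.528]
wrist_force: [0.5, 1.4, 0.8]
grip_width: 0.0139
time: 2.4
eef_pos: [0.5725, -0.162, 0.2215]
ee_rot: [0.471, -0.525, 0.473, 0.528]
wrist_force: [0.4, 0.4, 0.4]
grip_width: 0.0006
2.4 [ 0.57253456 -0.1620055   0.2214566 ] [[-0.004 -0.994 -0.11 ]
 [ 0.001 -0.11   0.994]
 [-1.     0.004  0.001]] [0.39853303 0.43079226 0.35550288] 0.0006493892907024321
[[297.31863964   0.         257.97151125]
 [  0.         297.31863964 187.05402843]
 [  0.           0.           1.        ]] (array([ 0.49361674, -0.1714073 ,  0.37582485]), array([ 0.29787158,  0.02770437, -0.95420385]))
```

View pics/w0.png

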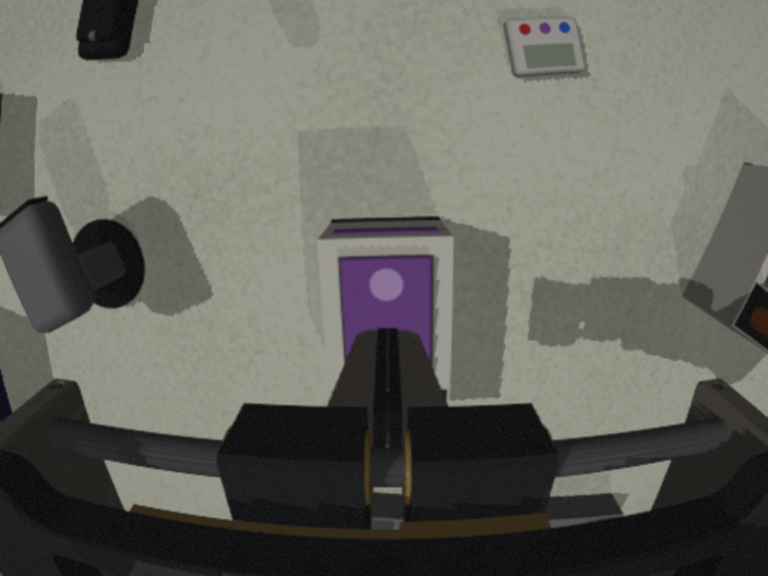

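The wrist view shows the pad at (386,285)/1.5, the hatch square to the tool, and the closed fingers at (390,335)/1.5.

```bash
python3 - <<'E'
from h import *
print(at('wrist',386/1.5-.17,285/1.5-.17,.092), at('wrist',390/1.5-.17,331/1.5-.17,.2015))
for c in ((340,258),(433,256)): print(at('wrist',c[0]/1.5,c[1]/1.5,.092))
E
```

```text
[ 0.57983164 -0.16226297  0.092     ] [ 0.56662671 -0.16184137  0.2015    ]
[ 0.56495637 -0.19416155  0.092     ]
[ 0.5567852  -0.13365796  0.092     ]
```

```bash
python3 -m jog '[[[0.5,-0.1,-3,0,1],[0.5,-0.1,-6,0,1],[0.5,-0.1,-8,0,1],[0.5,-0.1,-9.5,0,1],[0.5,-0.1,-10,0,1],[0.5,-0.1,-10,0,1]]]'
python3 - <<'E'
from h import *
print(sense()['eef_pos'])
snap('wrist','w1.png',crop=(160,110,360,310),s=2.5)
E
```

```text
time: 3.05
eef_pos: [0.579, -0.1622, 0.1239]
ee_rot: [0.471, -0.527, 0.471, 0.527]
wrist_force: [-0.4, 0.3, 0.0]
grip_width: 0.0006
[ 0.57904818 -0.16224667  0.12385598]
```

View pics/w1.png

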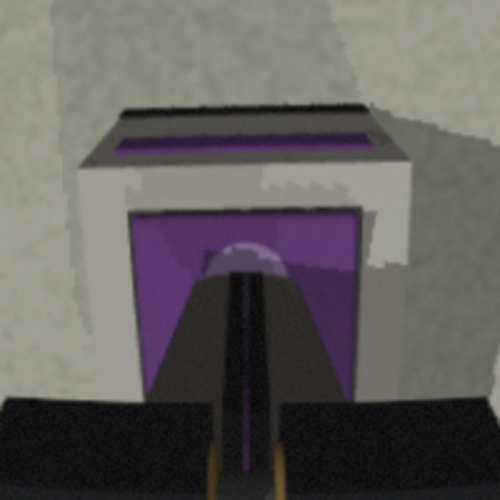

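```bash
python3 - <<'E'
from h import *
print('pad front',at('wrist',258.2,206.6,.092),'hatch front',at('wrist',258.2,194,.092),'tip front',at('wrist',258.2,219.5,.105))
E
python3 -m jog '[[[0,-0.1,-0.5,0,1],[0,-0.1,-0.8,0,1],[0,-0.1,-1.0,0,1],[0,-0.1,-1.2,0,1],[0,-0.1,-1.2,0,1]]]'
```

```text
pad front [ 0.5679501  -0.16514653  0.092     ] hatch front [ 0.55919439 -0.16613867  0.092     ] tip front [ 0.5717471  -0.16471776  0.105     ]
time: 3.6
eef_pos: [0.5789, -0.1641, 0.1116]
ee_rot: [-0.471, 0.527, -0.471, -0.527]
wrist_force: [-0.2, -0.1, 1.5]
grip_width: 0.0007
```

The pad's front edge is at 0.568, so its centre is at about 0.579, which is under the tips. Contact is starting, so I'll press down in small steps.

```bash
python3 -m jog '[[[0,0,-0.1,0,1],[0,0,-0.2,0,1],[0,0,-0.3,0,1],[0,0,-0.4,0,1],[0,0,-0.5,0,1],[0,0,-0.5,0,1]]]'
```

```text
time: 4.2
eef_pos: [0.5789, -0.164, 0.1065]
ee_rot: [-0.471, 0.527, -0.471, -0.527]
wrist_force: [-0.4, -1.1, 2.5]
grip_width: 0.0004
```

```bash
python3 -m jog '[[[0,0,-0.05,0,1],[0,0,-0.1,0,1],[0,0,-0.1,0,1]]]'; python3 -m jog '[[[0,0,-0.05,0,1],[0,0,-0.1,0,1],[0,0,-0.1,0,1]]]'
```

```text
time: 4.5
eef_pos: [0.5789, -0.1641, 0.1062]
ee_rot: [-0.471, 0.527, -0.471, -0.527]
wrist_force: [-2.0, 1.0, 6.5]
grip_width: 0.0007
time: 4.8
eef_pos: [0.579, -0.1642, 0.106]
ee_rot: [0.472, -0.527, 0.471, 0.527]
wrist_force: [-5.1, 1.0, 12.2]
grip_width: 0.0006
```

It is at the stop: the force rose to 12 N with no further travel. Now I'll retract quickly straight up, then forward of the bay.

```bash
python3 -m jog '[[[0,0,4,0,1],[-1,0,9,0,1],[-3,0,13,0,1],[-6,0,16,0,1],[-10,0,16,0,1],[-13,0,16,0,1],[-13,0,16,0,1],[-13,0,16,0,1],[-13,0,16,0,1],[-13,0,16,0,1]]]'
python3 - <<'E'
from h import *
snap('side','side1.png',crop=(150,80,350,230),s=4)
E
```

```text
time: 5.8
eef_pos: [0.4498, -0.1639, 0.2643]
ee_rot: [-0.471, 0.527, -0.471, -0.527]
wrist_force: [0.3, 0.1, -0.5]
grip_width: 0.0007
```

View pics/side1.png

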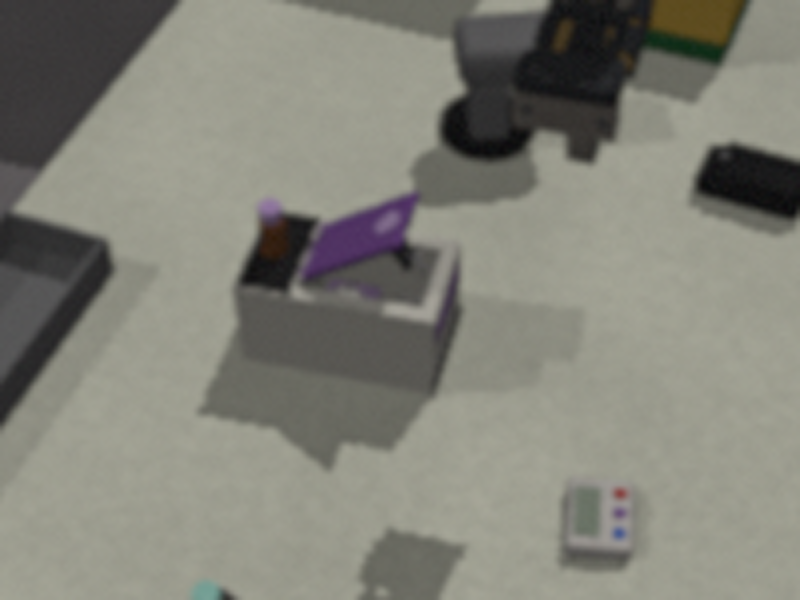

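The purple hatch is open (pad at (387,222) in the crop), its vial is standing, and the hand is clear. Next I'll watch it for over 2 s.

```bash
for i in 1 2; do python3 -m jog '[[[0,0,0,0,1],[0,0,0,0,1],[0,0,0,0,1],[0,0,0,0,1],[0,0,0,0,1],[0,0,0,0,1],[0,0,0,0,1],[0,0,0,0,1],[0,0,0,0,1],[0,0,0,0,1],[0,0,0,0,1],[0,0,0,0,1]]]'; done
python3 - <<'E'
from h import *
snap('side','side2.png',s=1.5); print(sense()['time'])
E
```

```text
time: 7.05
eef_pos: [0.4489, -0.164, 0.2646]
ee_rot: [0.471, -0.527, 0.471, 0.527]
wrist_force: [0.2, 0.2, 0.2]
grip_width: 0.0005
time: 8.25
eef_pos: [0.4489, -0.164, 0.2646]
ee_rot: [-0.471, 0.527, -0.471, -0.527]
wrist_force: [-0.5, 0.3, -0.6]
grip_width: 0.0003
8.3
```

View pics/side2.png

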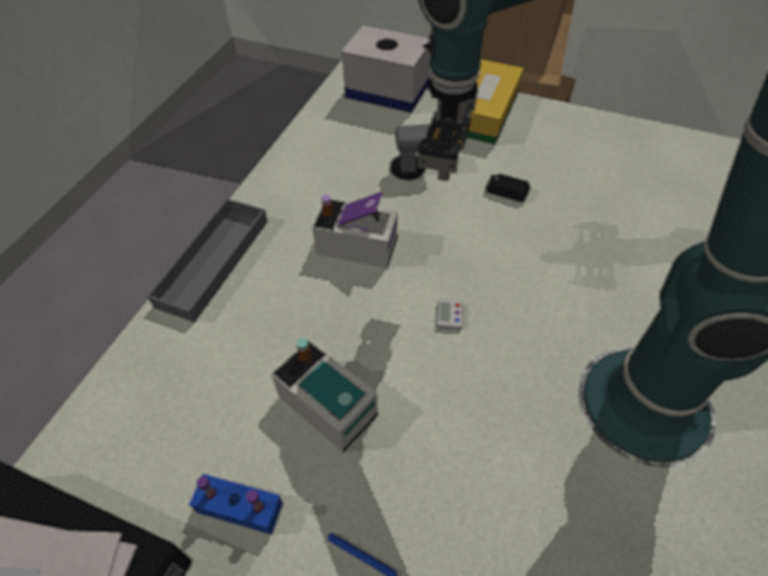

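The purple hatch is still open at (360,208). The teal hatch is shut, everything loose is where it was, and the hand touches nothing.

```bash
python3 -c "from station import order; print(order.sign_off())"
```

```text
the job is handed in; nothing more can be done
None
```

I pressed the purple hatch once at its pale spot with the closed fingertips, and it popped open and stayed open. The job is handed in at about 8.3 s on the robot's clock.

- **Press:** The tips went in about 5.5 mm. The upward force then rose to 12 N with almost no further travel, so it was at the stop. I then pulled the hand straight up and away towards the robot.
- **After release:** The side picture about 1 s after release showed the hatch open. Another 2.5 s later, with the hand well clear, it was still open. I did not measure the opening angle.
- **Surroundings:** In that last picture the teal hatch was shut. Both vials, the tubes, timer, marker, mouse and scanner looked unmoved; the hand partly hid the scanner. The wrist force was near zero.
- **Pad position:** The camera estimates of the pad's position differed by up to 4 mm. I used the close-up wrist view, and no check failed.

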